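Close the analytical mill and hold its lid down

TASK

Get the sample mill ready to grind: pick its knurled lid up off the bench, set it on the mill's steel grinding chamber and turn it until the keyways inside the collar drop over the chamber's pins. Then push the lid fully home against the sprung safety switch and finish while still holding it down there, because the mill only runs as long as the lid is held; leave the bottle, beaker, pan and brush where they are.

Things in the scene. Friction and masses are not known exactly. Their poses are not given: they have to be found in the camera images.
- lid: Loose lid of the mill, 0.16 kg, standing on the bench skirt down. A plain steel-grey knurled metal collar, 62 mm in diameter and 30 mm high (grip it there, anywhere round it), with a smoke-grey window on top; 36 mm high overall. Origin: centre of the skirt's lower edge; z up; its x axis passes through one of the three keyways.
- skirt (a point): Centre of the ceiling inside the lid's hollow skirt, 24 mm above the lid's lower edge; axes as the lid's. The bore is 44.4 mm. Three equal keyways, 120 degrees apart, run in the bore from the lower edge up to the ceiling, each 10 mm wide and 55 mm across their bottoms; they cannot be seen from outside.
- mill: The mill, fixed: a foot 130 mm long (along x), 104 mm wide and 45 mm high, on it a round upright white motor housing 85 mm in diameter up to its deck 150 mm above the bench, and on the deck in the middle the steel grinding chamber. Origin: on the axis of housing and chamber, at the underside; z up; the black switch panel faces its -x, 73 mm from the axis.
- mouth (a point): Centre of the rim of the open chamber, 188 mm above the bench, axes as the mill's. The chamber is a steel cup 42 mm in outer diameter with a rounded rim, standing 38 mm above the deck. Fully home, the lid's ceiling rests on this rim and its lower edge is 24 mm below it.
- pin_level (a point): On the chamber's axis at the upper side of its three pins, 5.5 mm below the rim. The pins are 120 degrees apart, 5 mm thick and stick out 4.5 mm from its side, at any angle: the chamber was screwed in by hand. The lid comes to rest on them; turned either way (120 degrees at most) until keyways and pins meet within about 5 degrees, it goes down 13.5 mm to the sprung ring and 5 mm more to home.
- switch (a joint): Sprung black safety ring round the chamber's foot, 69 mm outer and 47 mm inner diameter, its top 19 mm below the rim when free. Value: m pressed down, 0 free, 0.005 with the lid fully home. The spring pushes up with 3.6 N at 0 and 9.6 N at 0.005, so a lid that is let go rises again.
- bottle: Bystander: amber glass reagent bottle, 64 mm in diameter, 140 mm high; origin at the centre of its underside, z up.
- beaker: Bystander: empty glass beaker, 64 mm in diameter, 75 mm high; origin at the centre of its underside, z up.
- pan: Bystander: flat aluminium sample pan, 92 mm in diameter, 10 mm high; origin at the centre of its underside, z up.
- brush: Bystander: cleaning brush 160 mm long lying on the bench, handle towards its -x; origin under its middle.
Not all that is in view belongs to the job. Of the things that look like the mill, take the one that is farthest to the robot's left at the start.

How it is judged:
On the way, in this order (a step that is already met when the one before it is completed fails the run):
1. the lid is lifted off the bench (height (world z) of lid above 0.06 m), for 0.1 s.
2. the lid sits over the chamber's rim (horizontal distance between lid and mouth below 0.004 m and z of lid in the frame of mouth below -0.003 m), for 0.1 s.
At the end, for the whole second after the job is handed in: Through the last second the fingers hold the lid down: level, centred on the chamber within 3 mm, its lower edge at least 22.5 mm below the rim, the switch ring pressed at least 3.5 mm. Bottle, beaker, pan and brush are within 30 mm of their start, bottle and beaker upright (horizontal distance between lid and mouth below 0.003 m and z of lid in the frame of mouth below -0.0225 m and angle between lid's own z axis and vertical below 0.08 rad and value of joint switch above 0.0035 m and contact force between the fingers and lid above 1 N and distance of each of bottle, beaker, pan, brush from where it was at the start of the episode below 0.03 m and angle between each of bottle, beaker's own z axis and vertical below 0.3 rad); the arm keeps its last pose, push and grip.
It fails at once if a bystander is knocked over or pushed more than 30 mm (distance of any of bottle, beaker, pan, brush from where it was at the start of the episode above 0.03 m or angle between any of bottle, beaker's own z axis and vertical above 0.3 rad).
It also fails if it takes over 72 s, if anything falls off the work surface, if the arm or the gripper's body presses on something with over 40 N, if the wrist force passes 120 N, or if a joint passes its speed limit or range.

ROBOT

A 6-joint arm with a two-finger parallel gripper is mounted at the origin on the work surface. World frame = base frame: x ahead of the robot, y to its left, z up, the work surface at z = 0. Lengths are in m, angles in rad, forces in N, time in s.
With the tool pointing down it reaches from about 0.25 to 0.725 m from the base axis. Payload 9.7 kg.
Tool frame: the origin (TCP) lies midway between the tips of the shut fingers; the grasp point (between the pads) lies 19 mm behind it; z points along the fingers, y is the line along which they close (so a half turn about z gives the same grasp; the last joint's range is limited). The gripper opens to 85 mm and grips with 20 to 120 N. Pads are 22 mm wide; open, the fingers measure 114 mm over their backs; the gripper's body (76 mm by 85 mm) begins 54 mm behind the grasp point. The pads swing forward as they close: fully open they stand 13 mm farther back than shut.
Start: joints at [-1.116, 0.087, 0.176, 1.66, 0, 1.571], TCP at [0.242, -0.494, 0.231] pointing down, gripper open.
Joint ranges: [-3.13, 3.13], [-0.85, 1.81], [-1.15, 1.24], [-2.2, 2.28], [-1.44, 1.52], [-3.14, 3.14]. Speed limits (rad/s): [2.22, 2.22, 2.57, 3.14, 3.14, 3.14].

INTERFACE

Orientations are given as a rotation vector (axis times angle).
In Python, from plant import bot gives the robot as it stands. The module is installed in compiled form; this text tells all that it offers.
- The arm moves only by the tool arm_command, never from a script. Its argument "series" is a list of rows, each an object with "fingers": the opening, from 0 (shut) to 1 (fully open); "dp": the shift along the tool's x, y, z in units of 50 mm (1.0 is 50 mm), a list of three; "angular": the turn, a rotation vector about the tool's x, y, z in units of 8 degrees (1.0 is 8 degrees), a list of three. A call has 1 to 10 rows; each row shifts and turns the commanded pose from where the row before left it, along the tool's axes as they then stand; what a row does not reach is not made up. A row lasts 1/10 s, in which the tool goes at most 50 mm and 8.59 degrees, less where a joint would pass 70% of its speed; a pose out of reach is approached as far as the arm can. A call is refused whole if a number of a shift passes 1 or a number of a turn 1, either way. A call with a gripper value outside its range is refused whole. The fingers move at their own pace and stop on an object; "force" is the grip in N (left out, the last holds). Time passes only in rows, so rows that do not move let the fingers close. It gives the time, the measured TCP pose, the force, the opening and the grip force at its end, in the units of the state.
- bot.state(): the state, without advancing time (a new reading comes with each control period).
- bot.camera(name): name is "side" or "top"; returns a dict with "img" (384x512x3 uint8, red, green, blue), "camera_matrix" (3x3 intrinsics, pixels), "dist_coeffs" ([k1, k2, p1, p2, k3] as OpenCV has them; the pictures are not rectified), "rvec" (rotation vector, rad) and "tvec" (3), from world to camera coordinates, as OpenCV has them. Camera axes: x right, y down, z forward; pixel columns grow to the right and rows downward; lengths in m; the calibration is good to about 2 mm. A picture is of the moment at which its call begins. There is no depth.
- bot.finish_job(): hands the job in; it is judged then, once.
Trained networks look in a picture, given as the dict that the camera call returned (one of the last four; its "shot" number tells which), for a name from the list of things; names that differ only in an ending like _2 or _b are one class to them, and where a whole thing is asked for, a point or a joint stands for the part that bears it (a point fixed in the world has none). Each returns a list of dicts, best first, with "p" (0 to 1); they miss things now and then, are a little off and sometimes report something else, mostly with a low value. They report only what shows in the picture. A call takes as long as a camera call. They do not tell look-alikes from the thing itself.
- bot.regions_of(picture, name): "region" (384x512 bool, what is visible of it) and "xy" ([column, row] in pixels, amid what is visible of it).
The state is a dict: "clock": time; "joint_positions": joint angles; "joint_vel": joint speeds; "joint_efforts": joint torques, N m; "tool_pos": TCP position; "tool_rot": TCP orientation; "contact_force": force on the tool from outside, world axes, zero at the start; "ft_torque": the same for the moment, N m; "gripper_width": opening from 0.0 (shut) to 1.0 (fully open); "grasp_force": force on a finger pad.
Only numpy, scipy, OpenCV 4.12 (cv2) and the standard library are available. Lean on these libraries where they do the work, as an engineer would, in place of code of your own. Each camera call takes 0.05 s, during which the arm holds its last target. There are 200 camera calls.

## Working session

There is one attempt and no reset: what is moved stays moved. The work goes in short steps, Python scripts to look and compute and a tool call to move; the robot and the scene stay as the last step left them, time stands still between calls to the robot, and variables do not carry over. Pictures are saved under pics/ and viewed, at most 10 in all, crops included, and the job is handed in when it is done.

Besides the shell and the picture viewer there is one more tool, called after "Emit:" as name(argument=value, ...), one argument or row to a line, values as JSON. arm_command: Moves the arm, as the interface text tells. Its arguments: {"type":"object","properties":{"series":{"type":"array"},"force":{"type":"number"}},"required":["series"]}

```bash
mkdir -p pics
cat > h.py <<'E'
import numpy as np, cv2
from plant import bot
def ray(p,uv):
    K=np.array(p["camera_matrix"]);d=np.array(p["dist_coeffs"]);R=cv2.Rodrigues(np.array(p["rvec"],float))[0];t=np.array(p["tvec"],float).ravel()
    n=cv2.undistortPoints(np.array([[uv]],float),K,d)[0,0]
    return -R.T@t, R.T@np.array([n[0],n[1],1.])
def atz(p,uv,z):
    o,v=ray(p,uv); return o+v*(z-o[2])/v[2]
def proj(p,X):
    return cv2.projectPoints(np.array(X,float).reshape(-1,3),np.array(p["rvec"],float),np.array(p["tvec"],float),np.array(p["camera_matrix"]),np.array(p["dist_coeffs"]))[0][:,0]
def save(p,n,box=None,s=1):
    im=p["img"][:,:,::-1]
    if box: im=im[box[1]:box[3],box[0]:box[2]]
    cv2.imwrite("pics/"+n,cv2.resize(im,None,fx=s,fy=s,interpolation=cv2.INTER_CUBIC))
E
python3 - <<'E'
from h import *
for c in("top","side"):
    p=bot.camera(c);save(p,c+"0.png",s=1.5)
    print(c,ray(p,(256,192)))
    for n in("lid","mill","bottle","beaker","pan","brush"):
        for r in bot.regions_of(p,n):
            m=r["region"];ys,xs=np.nonzero(m)
            print(n,round(r["p"],2),np.round(r["xy"]),xs.min(),xs.max(),ys.min(),ys.max(),m.sum(),atz(p,r["xy"],0.03).round(3))
print(bot.state())
E
```

```text
top (array([ 0.38681163, -0.00752148,  0.85270959]), array([ 0.19343622,  0.01721257, -0.98104665]))
lid 0.95 [330. 211.] 314 342 196 224 659 [ 0.524 -0.159  0.03 ]
mill 0.93 [287. 294.] 262 314 263 332 3361 [ 0.338 -0.081  0.03 ]
mill 0.84 [145. 192.] 111 176 155 226 2973 [0.524 0.254 0.03 ]
mill 0.82 [180. 284.] 147 207 252 321 3536 [0.336 0.148 0.03 ]
mill 0.25 [132. 180.] 110 148 155 191 628 [0.547 0.287 0.03 ]
bottle 0.62 [182.  99.] 164 197 76 119 1044 [0.753 0.202 0.03 ]
bottle 0.26 [148. 193.] 111 175 156 226 2949 [0.523 0.245 0.03 ]
bottle 0.16 [328. 210.] 314 342 196 224 679 [ 0.525 -0.156  0.03 ]
beaker 0.73 [256. 110.] 247 274 93 128 773 [0.743 0.026 0.03 ]
pan 0.82 [357. 121.] 339 376 102 137 1047 [ 0.74  -0.209  0.03 ]
brush 0.76 [255. 204.] 245 265 176 246 958 [0.521 0.006 0.03 ]
side (array([0.26795047, 0.47348974, 0.52845251]), array([ 0.42596306, -0.70832705, -0.56290864]))
lid 0.68 [299. 212.] 285 311 200 224 532 [ 0.518 -0.14   0.03 ]
mill 0.82 [328. 336.] 274 374 264 383 8437 [0.338 0.126 0.03 ]
mill 0.82 [370. 246.] 329 407 191 293 5106 [ 0.343 -0.117  0.03 ]
bo
[... 289 characters left out ...]
: array([-1.11599398e+00,  8.69008530e-02,  1.75898880e-01,  1.65981894e+00,
       -2.17385468e-05,  1.57080479e+00]), 'joint_vel': array([-3.15245046e-04, -7.80474242e-04, -1.60293789e-03,  7.78183218e-04,
        7.44439720e-05, -4.80709470e-04]), 'joint_efforts': array([ 1.22257479e-03, -5.19967711e+01,  4.64780509e+01,  1.43686906e-03,
       -3.44261400e-05,  1.01183267e-05]), 'tool_pos': array([ 0.2415961 , -0.49408391,  0.23128313]), 'tool_rot': array([-3.06069860e+00, -7.08243415e-01,  4.19748612e-05]), 'contact_force': array([ 0.07976463, -0.24967739,  0.19086909]), 'ft_torque': array([-0.00967256,  0.03101047, -0.01326619]), 'grasp_force': 0.0, 'gripper_width': 0.9980529313296507}
```

View pics/top0.png

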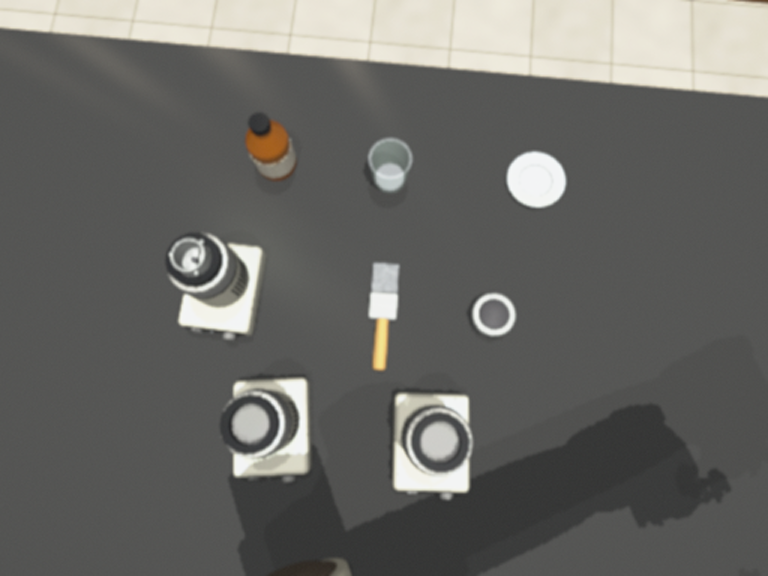

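View pics/side0.png

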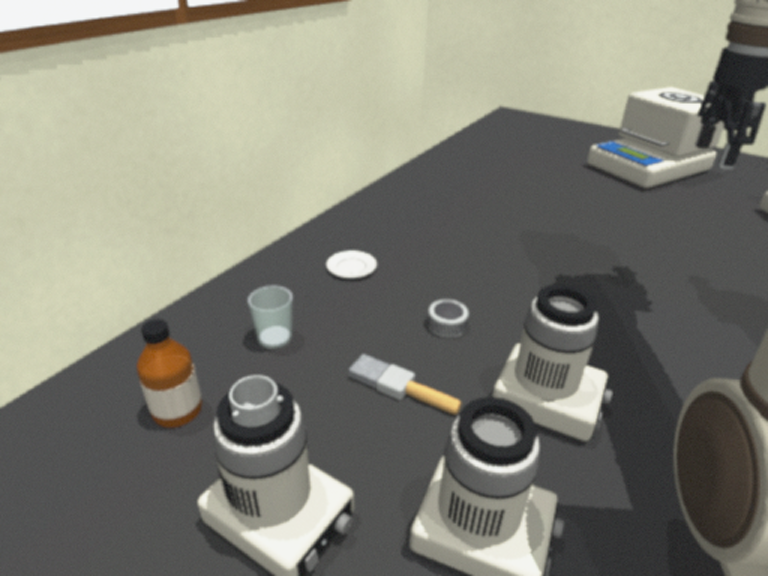

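Three mill-like things, in the top view: (145,192), (180,284), (287,294). The first is farthest left (y≈0.25) and the only one with an open chamber and pins, so it fits. I'll confirm it in a crop and fit the positions.

```bash
cat > fit.py <<'E'
from h import *
from scipy.optimize import minimize
def circ(r,z,n=40):
    a=np.linspace(0,2*np.pi,n,endpoint=False);return np.c_[r*np.cos(a),r*np.sin(a),0*a+z]
def cyl(r,z0,z1): return np.r_[circ(r,z0),circ(r,z1)]
box=np.array([[sx*.065,sy*.052,z] for sx in(-1,1) for sy in(-1,1) for z in(0,.045)])
MILL=[box,cyl(.0425,.045,.15),cyl(.021,.15,.188),cyl(.0345,.15,.169)]
LID=[cyl(.031,0,.030),cyl(.026,.03,.036)]
def sil(p,parts,x,y,w):
    c,s=np.cos(w),np.sin(w);R=np.array([[c,-s,0],[s,c,0],[0,0,1]]);m=np.zeros((384*4,512*4),np.uint8)
    for q in parts:
        h=cv2.convexHull((proj(p,q@R.T+[x,y,0])*4+1.5).astype(np.float32)).astype(np.int32)
        cv2.fillConvexPoly(m,h,1)
    return m.astype(bool)
def fit(obs,parts,x0,yaw):
    big=[(p,cv2.resize(m.astype(np.float32),None,fx=4,fy=4,interpolation=cv2.INTER_LINEAR)>.5) for p,m in obs]
    def f(v):
        e=0
        for p,m in big:
            s=sil(p,parts,v[0],v[1],v[2] if yaw else 0);e+=1-(s&m).sum()/(s|m).sum()
        return e
    sim=[x0]+[list(np.array(x0)+d) for d in np.eye(len(x0))*([.01,.01,.15][:len(x0)])]
    r=minimize(f,x0,method="Nelder-Mead",options=dict(initial_simplex=sim,xatol=1e-4,fatol=1e-4))
    return r.x.round(4),round(r.fun/len(obs),3)
E
python3 - <<'E'
from fit import *
T=bot.camera("top");S=bot.camera("side")
def near(p,n,X):
    c=proj(p,[X])[0]; L=[r for r in bot.regions_of(p,n) if np.linalg.norm(np.array(r["xy"])-c)<30]
    return L[0]["region"] if L else None
for n,X,parts,x0 in(("lid",(.52,-.15,.02),LID,[.52,-.15]),("mill",(.5,.23,.1),MILL,[.5,.22,0.])):
    o=[(p,near(p,n,X)) for p in(T,S)];o=[a for a in o if a[1] is not None]
    print(n,len(o),fit(o,parts,x0,len(x0)==3),[fit([a],parts,x0,len(x0)==3) for a in o])
a=cv2.resize(T["img"][145:200,100:165],(473,400),interpolation=cv2.INTER_CUBIC)
b=cv2.resize(S["img"][245:300,140:205][:,:45],(327,400),interpolation=cv2.INTER_CUBIC)
b=cv2.resize(S["img"][245:300,143:188],(327,400),interpolation=cv2.INTER_CUBIC)
cv2.imwrite("pics/c1.png",np.hstack([a,b])[:,:,::-1])
E
```

```text
lid 2 (array([ 0.5273, -0.1581]), np.float64(0.09)) [(array([ 0.5264, -0.158 ]), np.float64(0.044)), (array([ 0.529 , -0.1578]), np.float64(0.101))]
mill 1 (array([ 0.5263,  0.2466, -0.0232]), np.float64(0.243)) [(array([ 0.5263,  0.2466, -0.0232]), np.float64(0.243))]
```

View pics/c1.png

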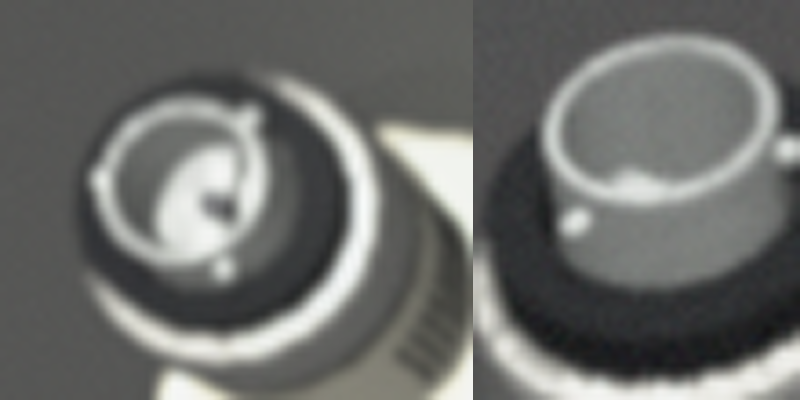

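The crop shows the steel cup with its open rim (top crop centre ≈(184,180), side ≈(661,117)) and three pins (top crop (101,180), (250,117), (223,268)). This is the right mill.

Run:
```python
from h import *
from scipy.spatial.transform import Rotation as Ro
T=bot.camera("top");S=bot.camera("side");k=400/55
t=lambda u,v:(100+(u+.5)/k-.5,145+(v+.5)/k-.5)
s=lambda u,v:(143+(u-473+.5)/k-.5,245+(v+.5)/k-.5)
a=atz(T,t(184,180.5),.188);b=atz(S,s(661,117),.188);print(a,b)
o1,v1=ray(T,t(184,180.5));o2,v2=ray(S,s(661,117))
l=np.linalg.lstsq(np.c_[v1,-v2],o2-o1,rcond=None)[0];print("tri",o1+v1*l[0],o2+v2*l[1])
for p,c,f,L in((T,a,t,[(101,180),(250,117),(223,268)]),(S,b,s,[(574,222),(790,150)])):
    for q in L:
        d=(atz(p,f(*q),.18)-c)[:2];print(np.linalg.norm(d)*1e3,np.degrees(np.arctan2(d[1],d[0])))
print(Ro.from_rotvec(bot.state()["tool_rot"]).as_matrix().round(3))
```

```text
[0.53555337 0.24650068 0.188     ] [0.53686168 0.24634886 0.188     ]
tri [0.53547622 0.24636893 0.18834475] [0.53630719 0.24681723 0.18870202]
24.066911411450707 90.4995776375767
22.759291595776364 -28.40372198243999
22.42126175007447 -151.60482820804287
22.327478181092154 86.98134406049847
22.734048239426883 -147.79746121215157
[[ 0.898  0.439 -0.   ]
 [ 0.439 -0.898  0.   ]
 [ 0.    -0.    -1.   ]]
```

Emit:
arm_command(
  series=[
    {"fingers": 1,"dp": [0.8,-0.35,0],"angular": [0,0,0]},
    {"fingers": 1,"dp": [0.8,-0.35,0],"angular": [0,0,0]},
    {"fingers": 1,"dp": [0.8,-0.35,0],"angular": [0,0,0]},
    {"fingers": 1,"dp": [0.8,-0.35,0],"angular": [0,0,0]},
    {"fingers": 1,"dp": [0.8,-0.35,0],"angular": [0,0,0]},
    {"fingers": 1,"dp": [0.8,-0.35,0],"angular": [0,0,0]},
    {"fingers": 1,"dp": [0.8,-0.35,0],"angular": [0,0,0]},
    {"fingers": 1,"dp": [0.8,-0.35,0],"angular": [0,0,0]},
    {"fingers": 1,"dp": [0.8,-0.35,0],"angular": [0,0,0]},
    {"fingers": 1,"dp": [0.8,-0.35,0],"angular": [0,0,0]},
  ],
)

```text
clock: 2.1
tool_pos: [0.525, -0.1596, 0.2315]
tool_rot: [3.06, 0.708, 0.001]
contact_force: [0.1, -0.7, -0.8]
gripper_width: 1.0
grasp_force: 0.0
```

Emit:
arm_command(
  series=[
    {"fingers": 1,"dp": [0,0,0.5],"angular": [0,0,-0.95]},
    {"fingers": 1,"dp": [0,0,0.5],"angular": [0,0,-0.95]},
    {"fingers": 1,"dp": [0,0,0.5],"angular": [0,0,-0.95]},
    {"fingers": 1,"dp": [0,0,0.4],"angular": [0,0,-0.9]},
    {"fingers": 1,"dp": [0,0,0],"angular": [0,0,0]},
    {"fingers": 1,"dp": [0,0,0],"angular": [0,0,0]},
  ],
)

```text
clock: 2.7
tool_pos: [0.524, -0.1611, 0.1368]
tool_rot: [-2.776, -1.471, 0.0]
contact_force: [0.3, 0.1, 0.8]
gripper_width: 0.998
grasp_force: 0.0
```

```bash
cat >> h.py <<'E'
from scipy.spatial.transform import Rotation as Ro
def go(X):
    s=bot.state();R=Ro.from_rotvec(s["tool_rot"]).as_matrix()
    d=R.T@(np.array(X)-s["tool_pos"])/.05
    print("t",round(s["clock"],2),"tcp",s["tool_pos"].round(4),"j",s["joint_positions"].round(2),"F",s["contact_force"].round(1),"w",round(s["gripper_width"],3),"g",s["grasp_force"],"tilt",R[:,2].round(3),"dp",d.round(2))
    return d
E
python3 - <<'E'
from fit import *
go((.5268,-.158,.001))
S=bot.camera("side")
for r in bot.regions_of(S,"lid")[:2]: print(r["p"],r["xy"],fit([(S,r["region"])],LID,[.527,-.158],False))
L=[r for r in bot.regions_of(S,"mill")]
for r in L: print(r["p"],r["xy"])
save(S,"s1.png",(200,120,392,264),4)
E
```

```text
t 2.7 tcp [ 0.524  -0.1611  0.1368] j [-0.3   0.07 -0.03  1.48  0.    1.87] F [0.3 0.1 0.8] w 0.998 g 0.0 tilt [-0.  0. -1.] dp [0.08 0.01 2.72]
0.75 [298.4, 213.4] (array([ 0.5291, -0.1569]), np.float64(0.114))
0.2 [236.2, 173.7] (array([ 0.527, -0.158]), np.float64(1.0))
0.86 [326.8, 336.0]
0.83 [369.3, 247.6]
0.6 [183.6, 328.9]
```

View pics/s1.png

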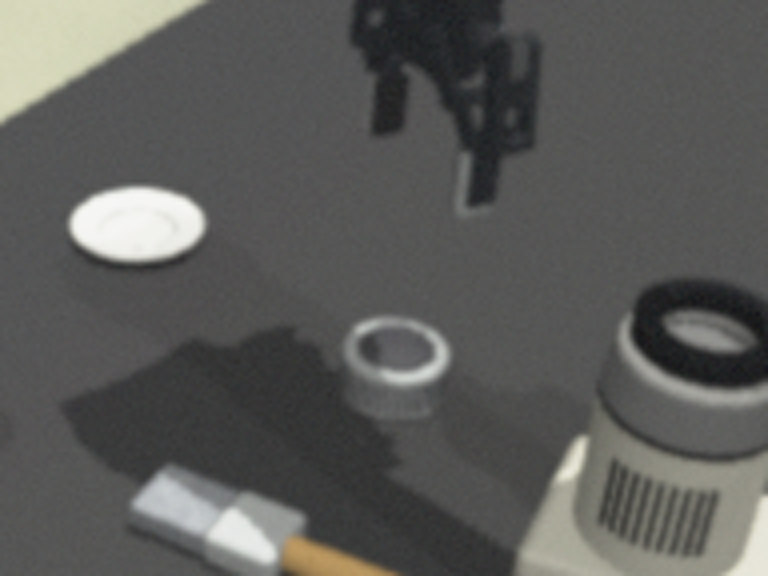

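Emit:
arm_command(
  series=[
    {"fingers": 1,"dp": [0.08,0.01,0.5],"angular": [0,0,0]},
    {"fingers": 1,"dp": [0,0,0.5],"angular": [0,0,0]},
    {"fingers": 1,"dp": [0,0,0.5],"angular": [0,0,0]},
    {"fingers": 1,"dp": [0,0,0.5],"angular": [0,0,0]},
    {"fingers": 1,"dp": [0,0,0.4],"angular": [0,0,0]},
    {"fingers": 1,"dp": [0,0,0.25],"angular": [0,0,0]},
    {"fingers": 1,"dp": [0,0,0],"angular": [0,0,0]},
    {"fingers": 1,"dp": [0,0,0],"angular": [0,0,0]},
  ],
)

```text
clock: 3.65
tool_pos: [0.5273, -0.1583, 0.0049]
tool_rot: [2.773, 1.475, 0.001]
contact_force: [0.4, -0.1, 1.4]
gripper_width: 0.999
grasp_force: 0.0
```

Emit:
arm_command(
  series=[
    {"fingers": 0.4,"dp": [0,0,0],"angular": [0,0,0]},
    {"fingers": 0.4,"dp": [0,0,0],"angular": [0,0,0]},
    {"fingers": 0.4,"dp": [0,0,0],"angular": [0,0,0]},
    {"fingers": 0.4,"dp": [0,0,0],"angular": [0,0,0]},
    {"fingers": 0.4,"dp": [0,0,0],"angular": [0,0,0]},
    {"fingers": 0.4,"dp": [0,0,0],"angular": [0,0,0]},
    {"fingers": 0.4,"dp": [0,0,0],"angular": [0,0,0]},
    {"fingers": 0.4,"dp": [0,0,0],"angular": [0,0,0]},
  ],
  force=70,
)

```text
clock: 4.45
tool_pos: [0.5277, -0.1584, 0.0056]
tool_rot: [2.772, 1.475, 0.003]
contact_force: [-0.1, -0.2, 6.9]
gripper_width: 0.708
grasp_force: 76.6
```

Emit:
arm_command(
  series=[
    {"fingers": 0.4,"dp": [0,0,-0.3],"angular": [0,0,0]},
    {"fingers": 0.4,"dp": [0,0,-0.5],"angular": [0,0,0]},
    {"fingers": 0.4,"dp": [0,0,-0.7],"angular": [0,0,0]},
    {"fingers": 0.4,"dp": [0,0,-0.7],"angular": [0,0,0]},
    {"fingers": 0.4,"dp": [0,0,-0.7],"angular": [0,0,0]},
    {"fingers": 0.4,"dp": [0,0,-0.7],"angular": [0,0,0]},
    {"fingers": 0.4,"dp": [0,0,-0.7],"angular": [0,0,0]},
    {"fingers": 0.4,"dp": [0,0,-0.7],"angular": [0,0,0]},
    {"fingers": 0.4,"dp": [0,0,-0.3],"angular": [0,0,0]},
    {"fingers": 0.4,"dp": [0,0,0],"angular": [0,0,0]},
  ],
)

```text
clock: 5.45
tool_pos: [0.5272, -0.1583, 0.2724]
tool_rot: [2.77, 1.475, 0.005]
contact_force: [-0.3, -1.0, -1.4]
gripper_width: 0.708
grasp_force: 76.2
```

Run:
```python
from fit import *
go((.536,.2465,.25))
z=bot.state()["tool_pos"][2]-.0053
P=[q+[0,0,z] for q in LID]
for c in("top","side"):
    p=bot.camera(c)
    for r in bot.regions_of(p,"lid")[:2]: print(c,r["p"],r["xy"],r["region"].sum(),fit([(p,r["region"])],P,[.5277,-.1584],False))
    save(p,c+"2.png")
```

```text
t 5.45 tcp [ 0.5272 -0.1583  0.2724] j [-0.29  0.1   0.27  1.74  0.    1.87] F [-0.3 -1.  -1.4] w 0.708 g 76.19774602353573 tilt [ 0.005 -0.001 -1.   ] dp [ 6.81 -4.38  0.44]
top 0.79 [349.4, 178.7] 378 (array([ 0.5259, -0.157 ]), np.float64(0.75))
side 0.92 [307.4, 107.7] 489 (array([ 0.5245, -0.1478]), np.float64(0.401))
side 0.69 [234.5, 173.4] 425 (array([ 0.5277, -0.1584]), np.float64(1.0))
```

Emit:
arm_command(
  series=[
    {"fingers": 0.4,"dp": [0.68,-0.44,0],"angular": [0,0,0]},
    {"fingers": 0.4,"dp": [0.68,-0.44,0],"angular": [0,0,0]},
    {"fingers": 0.4,"dp": [0.68,-0.44,0],"angular": [0,0,0]},
    {"fingers": 0.4,"dp": [0.68,-0.44,0],"angular": [0,0,0]},
    {"fingers": 0.4,"dp": [0.68,-0.44,0],"angular": [0,0,0]},
    {"fingers": 0.4,"dp": [0.68,-0.44,0],"angular": [0,0,0]},
    {"fingers": 0.4,"dp": [0.68,-0.44,0],"angular": [0,0,0]},
    {"fingers": 0.4,"dp": [0.68,-0.44,0],"angular": [0,0,0]},
    {"fingers": 0.4,"dp": [0.68,-0.44,0],"angular": [0,0,0]},
    {"fingers": 0.4,"dp": [0.68,-0.44,0],"angular": [0,0,0]},
  ],
)

```text
clock: 6.65
tool_pos: [0.5334, 0.2483, 0.2675]
tool_rot: [-2.773, -1.476, 0.003]
contact_force: [-0.1, 0.6, -1.8]
gripper_width: 0.704
grasp_force: 76.1
```

Emit:
arm_command(
  series=[
    {"fingers": 0.4,"dp": [0,0,0.4],"angular": [0,0,0]},
    {"fingers": 0.4,"dp": [0,0,0.4],"angular": [0,0,0]},
    {"fingers": 0.4,"dp": [0,0,0.2],"angular": [0,0,0]},
    {"fingers": 0.4,"dp": [0,0,0],"angular": [0,0,0]},
    {"fingers": 0.4,"dp": [0,0,0],"angular": [0,0,0]},
  ],
)

```text
clock: 7.15
tool_pos: [0.534, 0.2465, 0.2191]
tool_rot: [-2.773, -1.476, 0.0]
contact_force: [0.4, -0.0, -1.0]
gripper_width: 0.709
grasp_force: 76.2
```

Run:
```python
from fit import *
go((.536,.2465,.2))
for c,b in(("top",(90,130,190,205)),("side",(130,210,230,285))):
    p=bot.camera(c);save(p,c+"3.png",b,5)
a=cv2.imread("pics/top3.png");b=cv2.imread("pics/side3.png")
cv2.imwrite("pics/c3.png",cv2.resize(np.hstack([a,b]),(800,300)))
```

```text
t 7.15 tcp [0.534  0.2465 0.2191] j [0.43 0.18 0.25 1.65 0.   2.6 ] F [ 0.4 -0.  -1. ] w 0.709 g 76.1586591694504 tilt [-0. -0. -1.] dp [0.02 0.03 0.38]
```

View pics/c3.png

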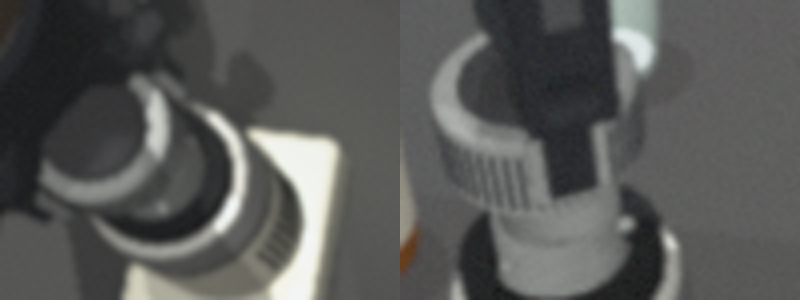

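The lid is held level over the chamber (side crop: collar spans columns 432–645, chamber 495–628; top crop: window centre ≈(105,135)). I'll check the alignment numerically.

Run:
```python
from fit import *
S=bot.camera("side");T=bot.camera("top");z=.2138
def ext(p,q,x,y): u=proj(p,q+[x,y,0]); return u.min(0).round(1),u.max(0).round(1)
for x,y in((.534,.2465),(.536,.2465),(.534,.2485)):
    print((x,y),"side lid",ext(S,cyl(.031,z,z+.03),x,y),"chamber .17-.18",ext(S,cyl(.021,.17,.18),x,y)," top lid rim",ext(T,circ(.031,z+.03),x,y))
g=cv2.cvtColor(S["img"],cv2.COLOR_RGB2GRAY).astype(int)
for r in(250,254,266,268,270,272): print(r,g[r,132:200].tolist())
```

```text
(0.534, 0.2465) side lid (array([138.6, 213.7]), array([192. , 264.9])) chamber .17-.18 (array([154.5, 254.7]), array([187.2, 283.1]))  top lid rim (array([ 94.9, 144.3]), array([131.9, 179.8]))
(0.536, 0.2465) side lid (array([137.5, 213.2]), array([190.8, 264.2])) chamber .17-.18 (array([153.4, 254.2]), array([186.1, 282.5]))  top lid rim (array([ 95.2, 143.2]), array([132.1, 178.7]))
(0.534, 0.2485) side lid (array([137.4, 214.5]), array([191. , 265.9])) chamber .17-.18 (array([153.4, 255.6]), array([186.3, 284.1]))  top lid rim (array([ 93.8, 144.2]), array([130.8, 179.7]))
250 [97, 94, 94, 94, 93, 94, 94, 92, 82, 71, 69, 74, 85, 87, 86, 89, 107, 90, 96, 113, 98, 105, 117, 103, 99, 120, 111, 98, 105, 118, 131, 136, 132, 115, 74, 46, 42, 43, 43, 44, 46, 42, 44, 47, 44, 52, 77, 114, 137, 127, 100, 87, 85, 83, 82, 86, 86, 93, 95, 94, 95, 96, 96, 92, 95, 95, 96, 95]
254 [105, 96, 94, 93, 95, 92, 91, 92, 94, 92, 80, 77, 78, 82, 92, 87, 88, 101, 90, 99, 107, 90, 101, 110, 93, 99, 118, 103, 93, 112, 122, 131, 134, 123, 90, 59, 44, 44, 43, 43, 44, 44, 45, 44, 46, 47, 58, 100, 133, 133, 1
[... 621 characters left out ...]
10, 108, 104, 99, 82, 63, 45, 40, 35, 32, 31, 40, 60, 114, 147, 143, 113, 93]
270 [77, 70, 75, 77, 77, 78, 80, 80, 85, 87, 89, 88, 81, 64, 42, 39, 40, 42, 40, 40, 42, 71, 114, 127, 130, 129, 126, 122, 120, 122, 116, 117, 119, 118, 119, 119, 123, 121, 113, 120, 123, 125, 129, 128, 127, 127, 123, 123, 118, 113, 112, 111, 103, 93, 77, 55, 39, 37, 34, 34, 28, 33, 44, 98, 172, 209, 178, 124]
272 [62, 66, 76, 80, 77, 80, 77, 75, 78, 82, 85, 86, 73, 53, 40, 36, 42, 39, 39, 39, 40, 56, 95, 119, 129, 132, 136, 138, 138, 137, 136, 134, 132, 134, 133, 134, 135, 135, 135, 136, 135, 132, 131, 128, 127, 128, 126, 124, 119, 118, 116, 112, 105, 97, 84, 68, 48, 33, 35, 33, 32, 34, 35, 66, 124, 169, 170, 135]
```

Emit:
arm_command(
  series=[
    {"fingers": 0.4,"dp": [0,0.025,0.2],"angular": [0,0,0]},
    {"fingers": 0.4,"dp": [0,0,0.2],"angular": [0,0,0]},
    {"fingers": 0.4,"dp": [0,0,0.05],"angular": [0,0,0]},
    {"fingers": 0.4,"dp": [0,0,0.05],"angular": [0,0,0]},
    {"fingers": 0.4,"dp": [0,0,0.03],"angular": [0,0,0]},
    {"fingers": 0.4,"dp": [0,0,0],"angular": [0,0,0]},
  ],
)

```text
clock: 7.95
tool_pos: [0.5351, 0.2461, 0.1923]
tool_rot: [-2.773, -1.476, 0.0]
contact_force: [-0.1, -0.4, -1.2]
gripper_width: 0.708
grasp_force: 76.2
```

Emit:
arm_command(
  series=[
    {"fingers": 0.4,"dp": [0,0,0.03],"angular": [0,0,0]},
    {"fingers": 0.4,"dp": [0,0,0.03],"angular": [0,0,0]},
    {"fingers": 0.4,"dp": [0,0,0.03],"angular": [0,0,0]},
    {"fingers": 0.4,"dp": [0,0,0],"angular": [0,0,0]},
    {"fingers": 0.4,"dp": [0,0,0],"angular": [0,0,0]},
  ],
)

```text
clock: 8.45
tool_pos: [0.5351, 0.2461, 0.1878]
tool_rot: [-2.773, -1.476, 0.0]
contact_force: [-0.4, 1.1, -1.1]
gripper_width: 0.705
grasp_force: 76.2
```

Emit:
arm_command(
  series=[
    {"fingers": 0.4,"dp": [0,0,0.02],"angular": [0,0,0]},
    {"fingers": 0.4,"dp": [0,0,0.02],"angular": [0,0,0]},
    {"fingers": 0.4,"dp": [0,0,0],"angular": [0,0,0]},
    {"fingers": 0.4,"dp": [0,0,0],"angular": [0,0,0]},
  ],
)

```text
clock: 8.85
tool_pos: [0.5351, 0.246, 0.1858]
tool_rot: [-2.773, -1.476, 0.0]
contact_force: [-0.4, -0.4, -1.1]
gripper_width: 0.706
grasp_force: 76.2
```

Emit:
arm_command(
  series=[
    {"fingers": 0.4,"dp": [0,0,0.02],"angular": [0,0,0]},
    {"fingers": 0.4,"dp": [0,0,0.02],"angular": [0,0,0]},
    {"fingers": 0.4,"dp": [0,0,0.02],"angular": [0,0,0]},
    {"fingers": 0.4,"dp": [0,0,0],"angular": [0,0,0]},
    {"fingers": 0.4,"dp": [0,0,0],"angular": [0,0,0]},
  ],
)

```text
clock: 9.35
tool_pos: [0.5351, 0.2461, 0.1827]
tool_rot: [-2.773, -1.476, 0.0]
contact_force: [0.3, -0.5, -2.9]
gripper_width: 0.704
grasp_force: 76.2
```

Emit:
arm_command(
  series=[
    {"fingers": 0.4,"dp": [0,0,0.03],"angular": [0,0,0]},
    {"fingers": 0.4,"dp": [0,0,0.03],"angular": [0,0,0]},
    {"fingers": 0.4,"dp": [0,0,0],"angular": [0,0,0]},
    {"fingers": 0.4,"dp": [0,0,0],"angular": [0,0,0]},
  ],
)

```text
clock: 9.75
tool_pos: [0.5351, 0.246, 0.1797]
tool_rot: [-2.773, -1.476, 0.0]
contact_force: [0.1, 0.9, -0.7]
gripper_width: 0.707
grasp_force: 76.2
```

Run:
```python
from fit import *
go((.5355,.2465,.169))
for c,b in(("top",(90,130,190,205)),("side",(130,210,230,285))):
    p=bot.camera(c);save(p,c+"4.png",b,5)
a=cv2.imread("pics/top4.png");b=cv2.imread("pics/side4.png")
cv2.imwrite("pics/c4.png",cv2.resize(np.hstack([a,b]),(800,300)))
```

```text
t 9.75 tcp [0.5351 0.246  0.1797] j [0.43 0.17 0.17 1.57 0.   2.59] F [ 0.1  0.9 -0.7] w 0.707 g 76.18483188562095 tilt [-0. -0. -1.] dp [0.01 0.   0.21]
```

View pics/c4.png

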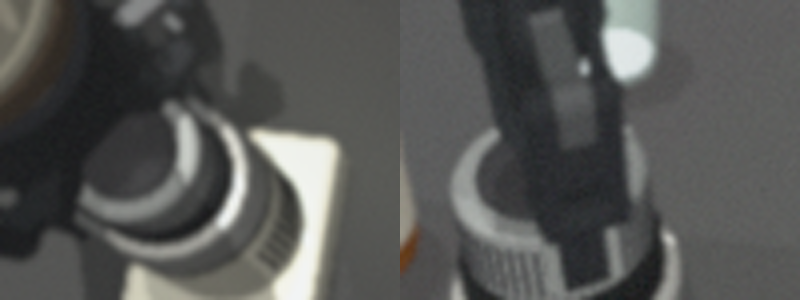

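The lid sits over the chamber, its collar (side crop ≈(540,210)) close above the black ring, with no contact force. The keyways seem to line up already. I'll go on down and check against the spring.

Emit:
arm_command(
  series=[
    {"fingers": 0.4,"dp": [0,0,0.03],"angular": [0,0,0]},
    {"fingers": 0.4,"dp": [0,0,0.03],"angular": [0,0,0]},
    {"fingers": 0.4,"dp": [0,0,0.03],"angular": [0,0,0]},
    {"fingers": 0.4,"dp": [0,0,0],"angular": [0,0,0]},
    {"fingers": 0.4,"dp": [0,0,0],"angular": [0,0,0]},
  ],
)

```text
clock: 10.35
tool_pos: [0.535, 0.2461, 0.1752]
tool_rot: [2.773, 1.476, -0.0]
contact_force: [-0.8, -0.5, -1.4]
gripper_width: 0.707
grasp_force: 76.2
```

Emit:
arm_command(
  series=[
    {"fingers": 0.4,"dp": [0,0,0.03],"angular": [0,0,0]},
    {"fingers": 0.4,"dp": [0,0,0.02],"angular": [0,0,0]},
    {"fingers": 0.4,"dp": [0,0,0],"angular": [0,0,0]},
    {"fingers": 0.4,"dp": [0,0,0],"angular": [0,0,0]},
  ],
)

```text
clock: 10.75
tool_pos: [0.5352, 0.2461, 0.1732]
tool_rot: [2.773, 1.476, 0.001]
contact_force: [-0.9, -0.4, 2.9]
gripper_width: 0.702
grasp_force: 76.7
```

The force rose by about 4 N at the height where the ring should be. Pushing home.

Emit:
arm_command(
  series=[
    {"fingers": 0.4,"dp": [0,0,0.03],"angular": [0,0,0]},
    {"fingers": 0.4,"dp": [0,0,0.03],"angular": [0,0,0]},
    {"fingers": 0.4,"dp": [0,0,0.03],"angular": [0,0,0]},
    {"fingers": 0.4,"dp": [0,0,0],"angular": [0,0,0]},
    {"fingers": 0.4,"dp": [0,0,0],"angular": [0,0,0]},
  ],
)

```text
clock: 11.25
tool_pos: [0.5353, 0.2461, 0.1696]
tool_rot: [2.773, 1.476, 0.003]
contact_force: [-2.4, -1.4, 10.6]
gripper_width: 0.707
grasp_force: 77.5
```

Emit:
arm_command(
  series=[
    {"fingers": 0.4,"dp": [0,0,0.02],"angular": [0,0,0]},
    {"fingers": 0.4,"dp": [0,0,0.02],"angular": [0,0,0]},
    {"fingers": 0.4,"dp": [0,0,0],"angular": [0,0,0]},
    {"fingers": 0.4,"dp": [0,0,0],"angular": [0,0,0]},
  ],
)

```text
clock: 11.65
tool_pos: [0.5353, 0.2462, 0.1694]
tool_rot: [2.773, 1.476, 0.006]
contact_force: [-6.6, -3.1, 22.1]
gripper_width: 0.704
grasp_force: 78.8
```

Run:
```python
from fit import *
go((.5355,.2465,.169))
for c,b in(("top",(90,130,190,205)),("side",(130,210,230,285))):
    p=bot.camera(c);save(p,c+"5.png",b,5)
    print(c,[(x,proj(p,circ(.031,.164+x)+[.5353,.2463,0]).min(0).round(1),proj(p,circ(.031,.164+x)+[.5353,.2463,0]).max(0).round(1)) for x in(0,.03)])
a=cv2.imread("pics/top5.png");b=cv2.imread("pics/side5.png")
cv2.imwrite("pics/c5.png",cv2.resize(np.hstack([a,b]),(800,300)))
go((0,0,0))
```

```text
t 11.65 tcp [0.5353 0.2462 0.1694] j [0.43 0.16 0.14 1.54 0.   2.59] F [-6.6 -3.1 22.1] w 0.704 g 78.79185411147773 tilt [ 0.003  0.002 -1.   ] dp [ 0.01 -0.    0.01]
top [(0, array([112.8, 157. ]), array([145.7, 188.8])), (0.03, array([106.7, 152.3]), array([141. , 185.4]))]
side [(0, array([148. , 257.5]), array([194.4, 291.8])), (0.03, array([144.4, 241.8]), array([192.6, 275.7]))]
t 11.75 tcp [0.5353 0.2462 0.1694] j [0.43 0.16 0.14 1.54 0.   2.59] F [-5.7 -3.1 23.2] w 0.703 g 78.79242966882885 tilt [ 0.003  0.002 -1.   ] dp [-10.07  -6.14   3.35]
```

View pics/c5.png

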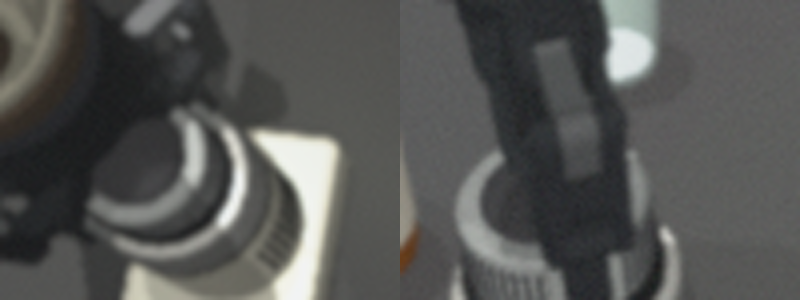

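The lid is hard against the stop at TCP z 0.1694 (0.1693 predicted) with 23 N of push. In the side crop its collar spans columns 457–650, matching the predicted home pose of 457.6–650. Handing in while holding.

```bash
python3 -c "
from plant import bot
print(bot.finish_job())"
```

```text
the job is handed in; nothing more can be done
None
```

I handed the job in with the lid held fully home on the left-hand mill at about 23 N. The keyways dropped over the pins without turning, and no bystander was touched as far as I could see; the judge's verdict was not shown.

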